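# Show the V cutter to the inspection camera

### The arm

A 6-joint arm with a two-finger parallel gripper is mounted at the origin on the work surface. World frame = base frame: x ahead of the robot, y to its left, z up, the work surface at z = 0. Lengths are in m, angles in rad, forces in N, time in s.
With the tool pointing down it reaches from about 0.35 to 0.975 m from the base axis. Payload 4.9 kg.
Tool frame: the origin (TCP) lies on the centre line of the jaws, within the pads' length; the fingertips stand 8 mm ahead of it and the grasp point (between the pads) lies 11 mm behind it; z points along the fingers, y is the line along which they close (so a half turn about z gives the same grasp; the last joint's range is limited). The gripper opens to 85 mm and grips with 20 to 120 N. Pads are 22 mm wide; open, the fingers measure 114 mm over their backs; the gripper's body (76 mm by 85 mm) begins 54 mm behind the grasp point. The pads swing forward as they close: fully open they stand 13 mm farther back than shut.
Start: joints at [1.009, 0.053, 1.613, -0, 1.476, -0.119], TCP at [0.268, 0.565, 0.239] pointing down, gripper open.
Joint ranges: [-3.01, 3.01], [-1.01, 2.22], [0.06, 2.58], [-1.02, 4.17], [0.09, 2.62], [-3.14, 3.14]. Speed limits (rad/s): [2.57, 2.57, 3.14, 3.14, 3.14, 3.14].

### API

Orientations are given as a unit quaternion [x, y, z, w].
In Python, from rig import read_state, snapshot, finish_job, search_frame, pinpoint gives the robot as it stands.
- The arm moves only by the shell command python3 -m inch 'ROWS' [OPENING] [FORCE]. ROWS is JSON, one flat list of numbers, 4 for each row, row after row: the shift along the tool's x, y, z in m, then the turn about the tool's z in rad. In form: [dx, dy, dz, yaw, dx, dy, dz, yaw, ...]. A call has 1 to 20 rows; each row is the pose to reach, as a shift and turn from the pose commanded when the call began, along the tool's axes at that moment; what a row does not reach only later rows make up. A row lasts 1/12 s, in which the tool goes at most 41.7 mm and 7.16 degrees, less where a joint would pass 70% of its speed; a pose out of reach is approached as far as the arm can. A call with a gripper value outside its range is refused whole. OPENING is the closure in counts, from 0 (fully open) to 255 (shut), set as the call begins (- or left out, the last holds). The fingers move at their own pace and stop on an object; FORCE is the grip in N (left out, the last holds). Time passes only in rows, so rows that repeat a pose let the fingers close. It gives the time, the measured TCP pose, the force, the opening and the grip force at its end, in the units of the state.
- read_state(): the state, without advancing time (a new reading comes with each control period).
- snapshot(name): name is "scene" or "top"; returns a dict with "color" (384x512x3 uint8, red, green, blue), "intrinsics" (3x3 intrinsics, pixels), "rvec" (rotation vector, rad) and "tvec" (3), from world to camera coordinates, as OpenCV has them. Camera axes: x right, y down, z forward; pixel columns grow to the right and rows downward; lengths in m; the calibration is good to about 2 mm. A picture is of the moment at which its call begins. There is no depth.
- finish_job(): hands the job in; it is judged then, once.
Trained networks look in a picture, given as the dict that the camera call returned (one of the last four; its "shot" number tells which), for a name from the list of things; names that differ only in an ending like _2 or _b are one class to them, and where a whole thing is asked for, a point or a joint stands for the part that bears it (a point fixed in the world has none). Each returns a list of dicts, best first, with "conf" (0 to 1); they miss things now and then, are a little off and sometimes report something else, mostly with a low value. They report only what shows in the picture. A call takes as long as a camera call.
- search_frame(picture, query): "bbox" ([left, top, right, bottom] in pixels, round what is visible of it).
- pinpoint(picture, query): "centre" ([column, row] in pixels: a listed point, or the origin of a listed thing).
The state is a dict: "clock": time; "joints": joint angles; "joint_velocities": joint speeds; "joint_torque": joint torques, N m; "tcp_pos": TCP position; "ee_rot": TCP orientation; "wrist_force": force on the tool from outside, world axes, zero at the start; "wrist_torque": the same for the moment, N m; "finger_gap": finger opening in m; "finger_force": force on a finger pad.
Only numpy, scipy, OpenCV 4.12 (cv2) and the standard library are available. Lean on these libraries where they do the work, as an engineer would, in place of code of your own. Each camera call takes 0.05 s, during which the arm holds its last target. There are 200 camera calls.

### The job

Slide the cover of the wooden cutter case all the way open, take out the V-groove cutter (the one whose head is a cone) and show it to the inspection camera: hold it in the air, level, its cone pointing straight into the lens, with the point at the height of the lens's centre and right above the cross on the stand's base plate. The program finishes while the gripper is still holding it there, steady. Leave the other two cutters in their rests and everything else where it is, and bump neither the camera nor its stand.

Things in the scene. Friction and masses are not known exactly. Their poses are not given: they have to be found in the camera images.
- cover (a joint): sliding cover of the case, in m: 0 is shut over the compartment (it may start slightly open), 0.12 is fully open, against its stop. It slides level along the case's +x axis (roughly away from the robot), with about 2 N of friction, and stays where it is left. It is a plywood sheet 132 x 208 x 6 mm, its top 58.5 mm above the table.
- cover_knob (a point): the round wooden knob on the cover, 24 mm in diameter and 34 mm tall, standing on the cover 21 mm from the edge nearest the robot (45 mm from the cover's middle); this point is on its axis, 22 mm above the cover's top face and 80.5 mm above the table. Axes as the case's.
- case: open wooden case, fixed, 136 (x) x 226 (y) x 52 mm high, walls and floor 8 mm, cover rails on its x sides up to 63 mm; origin under its centre, on the table; +x is the way the cover opens. Three cutters lie in it along x, points to +x, at y = -66, 0, 66 mm, in any order. Rests 7 mm thick across the case at x = -38 and 13 mm carry the shanks, their notch sides up to 35 mm.
- vcutter_shank (a point): middle of the V cutter's shank, the place to grip. Steel, about 100 g, 88 mm long: shank 12 mm across, 60 mm long, then a head 28 mm across, 28 mm long, a cone with a blunt 3 mm point. +x runs along it to the point, as the case's +x at first. In the case: at x = -12 mm, axis 34 mm above the table, 44 mm of shank free between the rests. Centre of mass up to 20 mm towards the head.
- vcutter_tip (a point): the point of the V-groove cutter, on its axis, 58 mm from the middle of its shank; +x axis from the shank towards the point.
- vcutter: the V-groove cutter; origin at the middle of its shank, same as point vcutter_shank.
- straight: another steel cutter in the case with the same shank, its head a plain cylinder 22 mm across and 28 mm long; origin at the middle of its shank. To be left.
- roundnose: another steel cutter in the case with the same shank, its head 24 mm across and 28 mm long with a rounded nose; origin at the middle of its shank. To be left.
- focus (a point): where the cutter's point must be: in the air 100 mm in front of the lens face, on the lens's axis, straight above the cross on the base plate. Its +x axis is level and runs into the lens (away from the robot). It is 150 to 210 mm above the table, according to how high the camera is set on its post.
- camera: inspection camera, a grey box 65 x 56 x 56 mm, clamped to the stand's post, with a black lens 38 mm across in a white ring light 54 mm across that faces about towards the robot; origin at the focus point, 100 mm in front of the lens face, axes as the focus's.
- stand: camera stand, fixed: dark steel base plate 270 x 110 x 8 mm with a white cross of 50 mm, and a steel post 22 mm across and 243 mm high, 188 mm beyond the cross; origin under the centre of the cross, on the table, directly below the focus; +x axis from the cross to the post.
- spanner: an open-ended steel spanner 170 mm long lying beside the cutter case; its origin is under its middle. To be left.
- offcut: a pale wood offcut 100 x 45 x 18 mm lying beside the camera stand; origin under its centre. To be left.
- nut: a steel spindle nut, a ring 42 mm across and 22 mm high, lying flat; origin under its centre. To be left.
- tape: a roll of paper tape 96 mm across, 24 mm high, lying flat; origin under its centre. To be left.
- glue: a white glue bottle 60 mm across, 170 mm high, standing; origin under its centre. To be left.

How it is judged:
On the way, in this order (a step that is already met when the one before it is completed fails the run):
1. the cover is slid all the way open while the cutter still lies in the case (value of joint cover above 0.1 m and distance of vcutter_shank from where it was at the start of the episode below 0.02 m), for 0.2 s.
2. the V cutter is lifted out of the case in the gripper (height (world z) of vcutter_shank above 0.09 m and contact force between vcutter and the fingers above 1 N), for 0.2 s.
At the end, for the whole second after the job is handed in: The cover is at least 100 mm open; the V cutter is held by the fingers only, at rest, its point within 15 mm of the focus point, its axis within 12 degrees of the lens's axis, point towards the lens; the other two cutters lie within 20 mm and all bystanders within 30 mm of where they were (distance between vcutter_tip and focus below 0.015 m and angle between the x axis of vcutter_tip and the x axis of focus, either way round below 0.21 rad and x of vcutter_shank in the frame of focus below -0.03 m and contact force between vcutter and the fingers above 1 N and value of joint cover above 0.1 m and linear speed of vcutter below 0.02 m/s and angular speed of vcutter below 0.2 rad/s and height (world z) of vcutter_shank above 0.12 m and contact force between vcutter and stand below 0.1 N and contact force between vcutter and case below 0.1 N and distance of each of straight, roundnose from where it was at the start of the episode below 0.02 m and distance of each of spanner, offcut, nut, tape, glue from where it was at the start of the episode below 0.03 m); the arm keeps its last pose, push and grip.
It fails at once if another cutter is moved by more than 20 mm (distance of any of straight, roundnose from where it was at the start of the episode above 0.02 m).
It fails at once if a bystander is moved by more than 30 mm (distance of any of spanner, offcut, nut, tape, glue from where it was at the start of the episode above 0.03 m).
It fails at once if the camera or its stand is bumped with more than 3 N (contact force between any of the arm, the fingers, vcutter and stand above 3 N).
It also fails if it takes over 51 s, if anything falls off the work surface, if the arm or the gripper's body presses on something with over 40 N, if the wrist force passes 120 N, or if a joint passes its speed limit or range.

## Working session

There is one attempt and no reset: what is moved stays moved. The work goes in short steps, Python scripts to look and compute and a shell command to move; the robot and the scene stay as the last step left them, time stands still between calls to the robot, and variables do not carry over. Pictures are saved under pics/ and viewed, at most 10 in all, crops included, and the job is handed in when it is done.

```bash
mkdir -p pics
cat > h.py <<'E'
import numpy as np, cv2
from scipy.spatial.transform import Rotation as R
from rig import *
def cam(p):
    M=cv2.Rodrigues(np.array(p["rvec"],float))[0]; return np.array(p["intrinsics"]),M,np.array(p["tvec"],float).ravel()
def ray(p,uv):
    K,M,t=cam(p); d=M.T@np.linalg.inv(K)@np.array([uv[0],uv[1],1.]); return -M.T@t,d/np.linalg.norm(d)
def atz(p,uv,z):
    o,d=ray(p,uv); return o+d*(z-o[2])/d[2]
def proj(p,X):
    K,M,t=cam(p); x=K@(M@np.array(X,float)+t); return x[:2]/x[2]
def tri(p,a,q,b):
    o1,d1=ray(p,a);o2,d2=ray(q,b)
    s=np.linalg.lstsq(np.c_[d1,-d2],o2-o1,rcond=None)[0]
    A=o1+s[0]*d1;B=o2+s[1]*d2; return (A+B)/2,np.linalg.norm(A-B)
E
python3 - <<'E'
from h import *
s=snapshot("scene");t=snapshot("top")
cv2.imwrite("pics/a.png",s["color"][...,::-1]);cv2.imwrite("pics/b.png",t["color"][...,::-1])
np.set_printoptions(precision=4,suppress=True)
for n,p in(("s",s),("t",t)): print(n,"cam at",ray(p,(256,192)))
for q in ["cover_knob","case","vcutter_shank","vcutter_tip","focus","camera","stand","spanner","offcut","nut","tape","glue"]:
    a=pinpoint(s,q);b=pinpoint(t,q)
    print(q,[(np.round(x["centre"]),round(x["conf"],2)) for x in a[:2]],[(np.round(x["centre"]),round(x["conf"],2)) for x in b[:2]], tri(s,a[0]["centre"],t,b[0]["centre"]) if a and b else "", atz(t,b[0]["centre"],0) if b else "")
st=read_state();print(st["tcp_pos"],R.from_quat(st["ee_rot"]).as_matrix(),st["clock"])
E
```

```text
s cam at (array([1.3252, 0.3839, 0.9034]), array([-0.6754, -0.3394, -0.6548]))
t cam at (array([ 0.4192, -0.0338,  1.6239]), array([ 0.0537,  0.0064, -0.9985]))
cover_knob [(array([240., 179.]), 0.89)] [(array([283., 212.]), 0.7)] (array([ 0.4406, -0.1121,  0.0783]), np.float64(0.002678358413253886)) [ 0.441  -0.1148  0.    ]
case [(array([231., 203.]), 0.7)] [(array([285., 197.]), 0.71)] (array([ 0.4901, -0.118 ,  0.0219]), np.float64(0.00021602941832481006)) [ 0.4911 -0.1192  0.    ]
vcutter_shank [] []  
vcutter_tip [] []  
focus [(array([390., 312.]), 0.64)] [(array([382., 189.]), 0.19)] (array([0.6284, 0.0151, 0.2227]), np.float64(0.8121062870782079)) [ 0.5281 -0.44    0.    ]
camera [] []  
stand [(array([356., 265.]), 0.92)] [(array([165., 178.]), 0.98)] (array([0.5451, 0.2811, 0.0022]), np.float64(0.0018453712620474128)) [0.5455 0.2806 0.    ]
spanner [(array([196., 178.]), 0.71)] [(array([340., 224.]), 0.77)] (array([ 0.407 , -0.2994, -0.009 ]), np.float64(0.009039948280134413)) [ 0.4093 -0.3019  0.    ]
offcut [(array([310., 204.]), 0.66), (array([390., 314.]), 0.55)] [(array([128., 144.]), 0.77)] (array([0.6436, 0.2517, 0.3019]), np.float64(0.1564544217186793)) [0.655 0.406 0.   ]
nut [(array([311., 203.]), 0.54)] [(array([221., 230.]), 0.48)] (array([0.3761, 0.0902, 0.0061]), np.float64(0.0017966581578667785)) [0.3763 0.0898 0.    ]
tape [(array([415., 231.]), 0.92)] [(array([129., 237.]), 0.76)] (array([ 0.3459,  0.3945, -0.0046]), np.float64(0.0011958894540484335)) [0.3463 0.3927 0.    ]
glue [(array([137., 185.]), 0.58)] [(array([383., 189.]), 0.9)] (array([ 0.5264, -0.4405,  0.001 ]), np.float64(0.006075081920719862)) [ 0.5281 -0.4433  0.    ]
[0.2678 0.5647 0.2393] [[-0.9036  0.4284 -0.    ]
 [ 0.4284  0.9036  0.    ]
 [ 0.      0.     -1.    ]] 1.3
```

View pics/a.png

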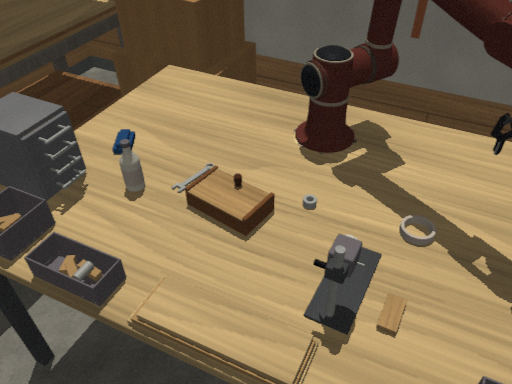

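View pics/b.png

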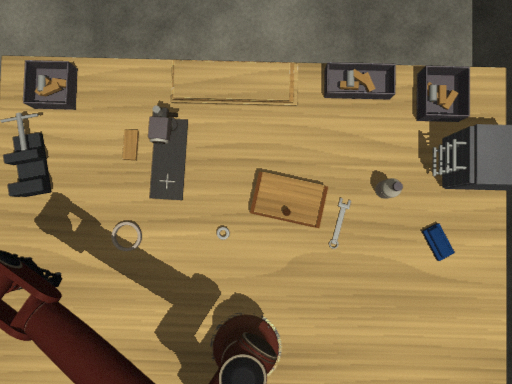

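Run:
```python
from h import *
s=snapshot("scene");t=snapshot("top")
a=t["color"][160:235,240:340];b=t["color"][95:205,130:210]
c=s["color"][215:335,290:400]; 
def z(i,f): return cv2.resize(i,None,fx=f,fy=f,interpolation=cv2.INTER_CUBIC)
W=np.zeros((600,800,3),np.uint8)
A=z(a,4);W[:300,:400]=A      # case: u=240+x/4, v=160+y/4
B=z(b,5);W[:550,400:800]=B   # stand: u=130+(x-400)/5, v=95+y/5
C=z(c[15:90],3.6);W[300:300+C.shape[0],:C.shape[1]]=C # scene: u=290+x/3.6, v=230+(y-300)/3.6
cv2.imwrite("pics/c.png",W[...,::-1])
```

```text
(no output)
```

View pics/c.png

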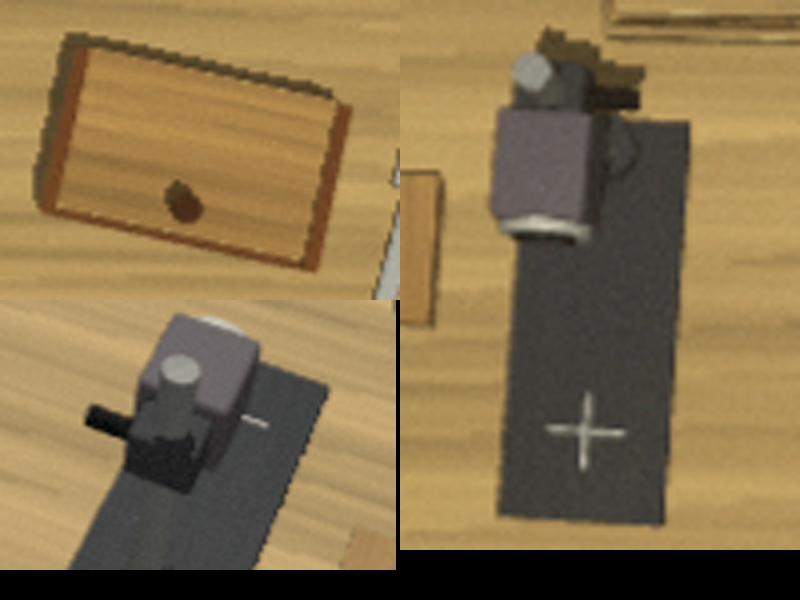

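Run:
```python
from h import *
np.set_printoptions(precision=4,suppress=True)
s=snapshot("scene");t=snapshot("top")
ca=lambda x,y:(240+x/4-.4,160+y/4-.4); st=lambda x,y:(130+(x-400)/5-.4,95+y/5-.4); sc=lambda x,y:(290+x/3.6-.4,230+(y-300)/3.6-.4)
X=atz(t,st(586,432),.008);print("cross",X)
f1,f2,r=[atz(t,st(*q),.008) for q in((498,515),(663,523),(690,122))]
print("plate front",f1,f2,"far",r,np.linalg.norm(f1-f2),np.linalg.norm(r-f2)); d=r-f2;print("yaw side",np.arctan2(d[1],d[0]),"front",np.arctan2(-(f2-f1)[0],(f2-f1)[1])) 
print("post",tri(s,sc(180,368),t,st(534,72)),atz(t,st(534,72),.243),atz(s,sc(180,368),.243))
print("box+y",tri(s,sc(258,348),t,st(495,216)));print("box-y",tri(s,sc(180,315),t,st(588,222)))
P=atz(t,st(534,72),.243);d=P-X;print("yaw post",np.arctan2(d[1],d[0]),np.hypot(*d[:2]))
k=pinpoint(t,"cover_knob")[0]["centre"];ks=pinpoint(s,"cover_knob")[0]["centre"];print("knob",atz(t,k,.0805),atz(s,ks,.0805),"top",atz(t,ca(186,206),.0925))
c=[atz(t,ca(*q),.063) for q in((82,42),(352,106),(316,271),(44,211))]
print(c);c=np.array(c);print("ctr",c.mean(0))
for i in range(4):
  d=c[(i+1)%4]-c[i];print(np.linalg.norm(d),np.degrees(np.arctan2(d[1],d[0])))
```

```text
cross [0.5348 0.2721 0.008 ]
plate front [0.4785 0.3282 0.008 ] [0.476  0.2192 0.008 ] far [0.7432 0.2104 0.008 ] 0.10902946163442448 0.2673650947328372
yaw side -0.032989752632141274 front 3.1192474948871607
post (array([0.7232, 0.2657, 0.2392]), np.float64(0.000690885317946997)) [0.7225 0.2646 0.243 ] [0.7265 0.2667 0.243 ]
box+y (array([0.6472, 0.295 , 0.1944]), np.float64(0.00041968385602030294))
box-y (array([0.644 , 0.2424, 0.1962]), np.float64(0.0054629790136411956))
yaw post -0.04009503781261224 0.1878465198327456
knob [ 0.4424 -0.1214  0.0805] [ 0.4563 -0.1144  0.0805] top [ 0.4444 -0.1194  0.0925]
[array([ 0.5735, -0.035 ,  0.063 ]), array([ 0.528 , -0.2515,  0.063 ]), array([ 0.396 , -0.2254,  0.063 ]), array([ 0.4379, -0.0083,  0.063 ])]
ctr [ 0.4839 -0.1301  0.063 ]
0.22119540696378437 -101.89354312198833
0.13448731913539166 168.80998655972164
0.22106252529514966 79.06938269014665
0.13820415662005556 -11.140897920228202
```

```bash
python3 -m inch '[-0.009,-0.011,0.001,0,-0.027,-0.033,0.002,-0.01,-0.05,-0.06,0.004,-0.03,-0.075,-0.09,0.006,-0.05,-0.1,-0.12,0.008,-0.07,-0.125,-0.15,0.01,-0.09,-0.15,-0.18,0.013,-0.1,-0.175,-0.21,0.016,-0.12,-0.2,-0.24,0.018,-0.13,-0.225,-0.27,0.02,-0.14,-0.25,-0.3,0.022,-0.15,-0.275,-0.33,0.025,-0.16,-0.3,-0.36,0.027,-0.17,-0.325,-0.39,0.03,-0.18,-0.35,-0.42,0.032,-0.19,-0.375,-0.45,0.034,-0.2,-0.4,-0.48,0.036,-0.21,-0.425,-0.51,0.038,-0.22,-0.442,-0.533,0.04,-0.235,-0.452,-0.545,0.04,-0.244]' 100 40
python3 -m inch '[-0.452,-0.545,0.04,-0.244]' 2>&1 | head -0
python3 - <<'E'
from h import *
np.set_printoptions(precision=4,suppress=True)
st=read_state();print(st["tcp_pos"],R.from_quat(st["ee_rot"]).as_matrix(),st["clock"],st["finger_gap"],st["joints"],st["wrist_force"])
E
```

```text
clock: 3.27
tcp_pos: [0.4427, -0.1245, 0.1991]
ee_rot: [0.101, 0.995, -0.0, -0.0]
wrist_force: [-0.2, 0.7, 0.3]
finger_gap: 0.052
finger_force: 0.0
[ 0.4615 -0.1579  0.197 ] [[-0.9975  0.0713 -0.    ]
 [ 0.0713  0.9975  0.0013]
 [ 0.0001  0.0013 -1.    ]] 3.35 0.05179385752466586 [-0.4831 -0.2553  1.9698  0.0012  1.4278 -1.9827] [0.8419 0.0263 0.1755]
```

That second, needless call shifted the tool by one extra row, away in free air. I'll settle and re-read the pose, and also re-measure from the current view.

```bash
python3 -m inch '[0,0,0,0,0,0,0,0,0,0,0,0]'
cat > go.py <<'E'
from h import *
import sys
# target x y z, tool-y heading deg (world)
x,y,z,a=map(float,sys.argv[1:5])
st=read_state();M=R.from_quat(st["ee_rot"]).as_matrix();p=np.array(st["tcp_pos"])
h=np.degrees(np.arctan2(M[1,1],M[0,1]))
print("tcp",p.round(4),"yhead",h.round(2),"shift",(M.T@(np.array([x,y,z])-p)).round(4),"yaw",np.radians(h-a).round(3))
E
python3 go.py 0.443 -0.121 0.13 78.6
```

```text
clock: 3.6
tcp_pos: [0.4622, -0.1579, 0.1968]
ee_rot: [0.038, 0.999, 0.0, -0.0]
wrist_force: [0.5, 0.7, -0.9]
finger_gap: 0.052
finger_force: 0.0
tcp [ 0.4622 -0.1579  0.1968] yhead 85.7 shift [0.0218 0.0353 0.0668] yaw 0.124
```

```bash
python3 -m inch '[0.005,0.008,0.015,0.04,0.012,0.02,0.035,0.09,0.019,0.03,0.055,0.12,0.022,0.035,0.067,0.124,0.022,0.035,0.067,0.124,0.022,0.035,0.067,0.124]'
python3 - <<'E'
from h import *
np.set_printoptions(precision=4,suppress=True)
s=snapshot("scene");t=snapshot("top")
st=read_state();p=np.array(st["tcp_pos"]);print(p)
def z(i,f): return cv2.resize(i,None,fx=f,fy=f,interpolation=cv2.INTER_CUBIC)
W=np.zeros((600,800,3),np.uint8)
u,v=proj(t,p);A=t["color"][int(v)-60:int(v)+60,int(u)-50:int(u)+50];W[:480,:400]=z(A,4)
u,v=proj(s,p);B=s["color"][int(v)-75:int(v)+45,int(u)-50:int(u)+50];W[:480,400:]=z(B,4)
for n,q in(("scene",s),("top",t)):
  r=pinpoint(q,"cover_knob");print(n,[(x["conf"],x["centre"],atz(q,x["centre"],.0805)) for x in r[:1]], proj(q,[.443,-.121,.0805]))
cv2.imwrite("pics/d.png",W[...,::-1])
E
```

```text
clock: 4.1
tcp_pos: [0.4428, -0.1208, 0.13]
ee_rot: [0.098, 0.995, -0.0, 0.0]
wrist_force: [0.1, 1.3, 1.2]
finger_gap: 0.0523
finger_force: 0.0
[ 0.4442 -0.1219  0.1317]
scene [(0.57, [236.6, 177.2], array([ 0.4412, -0.1235,  0.0805]))] [237.0517 177.7864]
top [] [286.3771 211.6099]
```

View pics/d.png

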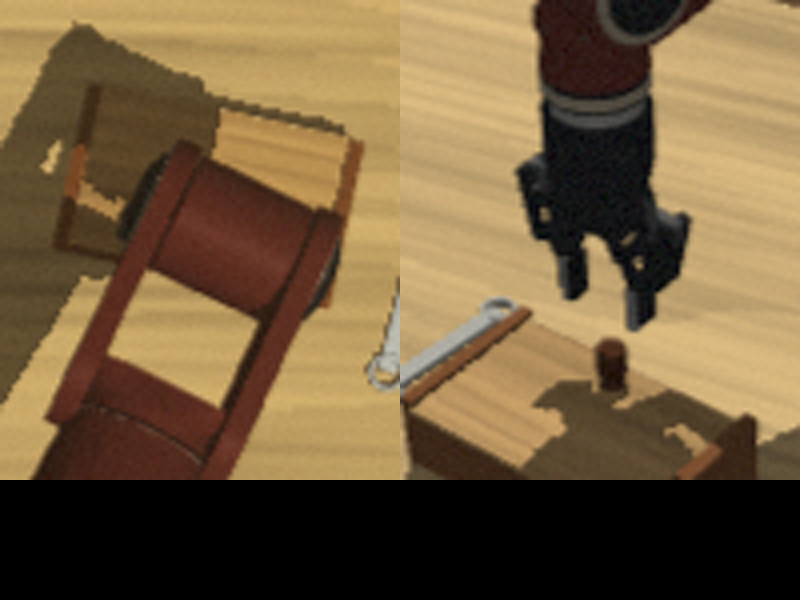

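The knob (at about 611,365 in the right half) sits straight below the open jaws, matching the measurement. Descend and grip.

```bash
python3 -m inch '[0,0,0.01,0,0,0,0.025,0,0,0,0.04,0,0,0,0.05,0,0,0,0.056,0,0,0,0.056,0]' && python3 -m inch '[0,0,0,0,0,0,0,0,0,0,0,0,0,0,0,0,0,0,0,0,0,0,0,0,0,0,0,0,0,0,0,0]' 255 40; python3 go.py 0 0 0 78.6
```

```text
clock: 4.8
tcp_pos: [0.442, -0.1212, 0.0723]
ee_rot: [0.099, 0.995, 0.001, -0.001]
wrist_force: [-0.8, -0.4, -0.6]
finger_gap: 0.0519
finger_force: 0.0
clock: 5.47
tcp_pos: [0.4442, -0.1191, 0.0752]
ee_rot: [0.099, 0.995, 0.003, 0.001]
wrist_force: [1.1, 11.1, 2.5]
finger_gap: 0.0226
finger_force: 39.2
tcp [ 0.4442 -0.1191  0.0752] yhead 78.64 shift [0.459  0.0288 0.0746] yaw 0.001
```

```bash
python3 -m inch '[-0.004,0.001,0,0,-0.012,0.002,0,0,-0.02,0.002,0,0,-0.03,0.002,0,0,-0.04,0.002,0,0,-0.05,0.002,0,0,-0.06,0.002,0,0,-0.07,0.002,0,0,-0.08,0.002,0,0,-0.09,0.002,0,0,-0.1,0.002,0,0,-0.106,0.002,0,0,-0.11,0.002,0,0,-0.11,0.002,0,0]'; python3 go.py 0.443 -0.1195 0.074 78.6
```

```text
clock: 6.63
tcp_pos: [0.5537, -0.1404, 0.0752]
ee_rot: [0.099, 0.995, 0.001, 0.002]
wrist_force: [2.4, 6.2, 1.9]
finger_gap: 0.0228
finger_force: 39.5
tcp [ 0.5537 -0.1404  0.0752] yhead 78.66 shift [ 0.1127 -0.0013  0.0008] yaw 0.001
```

```bash
python3 -m inch '[-0.003,0,0,0,-0.006,0,0,0,-0.008,0,0,0,-0.008,0,0,0]'; python3 go.py 0.443 -0.1195 0.074 78.6
```

```text
clock: 6.97
tcp_pos: [0.5576, -0.1411, 0.0751]
ee_rot: [0.099, 0.995, 0.002, -0.004]
wrist_force: [-13.5, 8.3, 14.1]
finger_gap: 0.0227
finger_force: 40.6
tcp [ 0.5576 -0.1411  0.0751] yhead 78.68 shift [ 0.1166 -0.0013  0.002 ] yaw 0.001
```

```bash
python3 -m inch '[0.003,0,0,0,0.003,0,0,0,0.003,0,0,0,0.003,0,0,0,0.003,0,0,0,0.003,0,0,0]' 100 40 && python3 -m inch '[0,0,-0.01,0,0,0,-0.03,0,0,0,-0.06,0,0,0,-0.09,0,0,0.02,-0.12,0,0.02,0.05,-0.12,0,0.04,0.085,-0.12,0,0.06,0.12,-0.12,0,0.08,0.155,-0.12,0,0.1,0.19,-0.12,0,0.12,0.22,-0.12,0,0.13,0.24,-0.12,0,0.13,0.24,-0.12,0]'
python3 - <<'E'
from h import *
np.set_printoptions(precision=4,suppress=True)
s=snapshot("scene");t=snapshot("top")
def z(i,f): return cv2.resize(i,None,fx=f,fy=f,interpolation=cv2.INTER_CUBIC)
W=np.zeros((600,800,3),np.uint8)
C=np.array([.484,-.127,.034]);e=lambda a,b:C+np.array([.980*a+.198*b,-.198*a+.980*b,0])
for k,q in enumerate((t,s)):
  u,v=proj(q,C);A=q["color"][int(v)-60:int(v)+60,int(u)-50:int(u)+50];W[:480,400*k:400*k+400]=z(A,4)
  for n in("vcutter_shank","vcutter_tip","vcutter","straight","roundnose","cover_knob","focus","camera"):
    r=pinpoint(q,n);zz=.0805 if "knob" in n else .034
    print(k,n,[(round(x["conf"],2),np.round(x["centre"],1),atz(q,x["centre"],zz)) for x in r[:2]])
  print([ (y,proj(q,e(-.012,y))) for y in(-.066,0,.066)])
for y in(-.066,0,.066): print(y,e(-.012,y),e(.046,y))
cv2.imwrite("pics/e.png",W[...,::-1])
E
```

```text
clock: 7.47
tcp_pos: [0.5564, -0.1424, 0.074]
ee_rot: [0.099, 0.995, -0.0, 0.0]
wrist_force: [0.6, 0.3, 0.4]
finger_gap: 0.052
finger_force: 0.0
clock: 8.55
tcp_pos: [0.4747, 0.122, 0.1949]
ee_rot: [0.096, 0.995, 0.001, 0.0]
wrist_force: [-0.1, -0.2, 0.8]
finger_gap: 0.0519
finger_force: 0.0
0 vcutter_shank [(0.51, array([286.5, 204.8]), array([ 0.4658, -0.1235,  0.034 ])), (0.28, array([267.5, 201.5]), array([ 0.4749, -0.0617,  0.034 ]))]
0 vcutter_tip [(0.45, array([291.5, 184.6]), array([ 0.5318, -0.1382,  0.034 ])), (0.18, array([223.7, 234. ]), array([0.3661, 0.0772, 0.034 ]))]
0 vcutter [(0.71, array([293.9, 175.5]), array([ 0.5617, -0.1454,  0.034 ])), (0.4, array([287.4, 205.6]), array([ 0.4633, -0.1265,  0.034 ]))]
0 straight [(0.67, array([305.3, 209.1]), array([ 0.4534, -0.1847,  0.034 ]))]
0 roundnose [(0.59, array([270.3, 198.2]), array([ 0.4858, -0.0705,  0.034 ])), (0.3, array([285.6, 203.7]), array([ 0.4693, -0.1205,  0.034 ]))]
0 cover_knob [(0.77, array([292.6, 178.3]), array([ 0.5485, -0.1382,  0.0805]))]
0 focus []
0 camera []
[(-0.066, array([306.7534, 207.3685])
[... 427 characters left out ...]
7.6, 205.4]), array([ 0.4919, -0.0627,  0.034 ])), (0.27, array([385.9, 315.3]), array([0.6859, 0.3882, 0.034 ]))]
1 cover_knob [(0.74, array([208.7, 198.9]), array([ 0.5591, -0.1486,  0.0805])), (0.64, array([231.8, 201.8]), array([ 0.5421, -0.0848,  0.0805]))]
1 focus []
1 camera [(0.73, array([233. , 195.6]), array([ 0.4723, -0.1212,  0.034 ])), (0.51, array([235.8, 202.5]), array([ 0.4956, -0.0994,  0.034 ]))]
[(-0.066, array([215.2498, 186.6533])), (0, array([231.9758, 195.2645])), (0.066, array([249.4703, 204.2713]))]
-0.066 [ 0.4592 -0.1893  0.034 ] [ 0.516  -0.2008  0.034 ]
0 [ 0.4722 -0.1246  0.034 ] [ 0.5291 -0.1361  0.034 ]
0.066 [ 0.4853 -0.0599  0.034 ] [ 0.5421 -0.0714  0.034 ]
```

View pics/e.png

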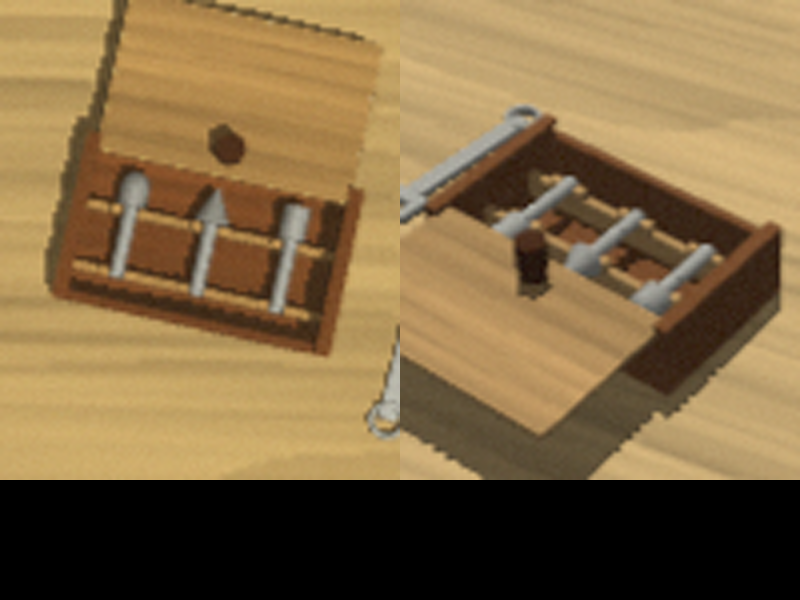

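Both views show the V cutter in the middle (cone at about 213,205 left half), round nose left, straight right; cover fully open. Move above its shank.

```bash
python3 go.py 0.472 -0.126 0.12 78.6
```

```text
tcp [0.4759 0.1187 0.1939] yhead 78.67 shift [-0.0443 -0.2407  0.0739] yaw 0.001
```

```bash
python3 -m inch '[-0.003,-0.015,0,0,-0.008,-0.045,0,0,-0.015,-0.08,0,0,-0.021,-0.115,0,0,-0.028,-0.15,0.01,0,-0.034,-0.185,0.03,0,-0.04,-0.215,0.05,0,-0.044,-0.235,0.065,0,-0.044,-0.241,0.074,0,-0.044,-0.241,0.074,0,-0.044,-0.241,0.074,0]'
python3 go.py 0.472 -0.126 0.024 78.6
python3 - <<'E'
from h import *
s=snapshot("scene");p=[.472,-.126,.06]
u,v=proj(s,p);B=s["color"][int(v)-50:int(v)+50,int(u)-65:int(u)+65]
cv2.imwrite("pics/f.png",cv2.resize(B,None,fx=6,fy=6,interpolation=cv2.INTER_CUBIC)[...,::-1])
E
```

```text
clock: 10.37
tcp_pos: [0.4715, -0.1257, 0.1197]
ee_rot: [0.099, 0.995, 0.0, -0.0]
wrist_force: [0.6, 0.9, 0.4]
finger_gap: 0.0521
finger_force: 0.0
tcp [ 0.4715 -0.1257  0.1197] yhead 78.64 shift [-0.0007 -0.0002  0.0957] yaw 0.001
```

View pics/f.png

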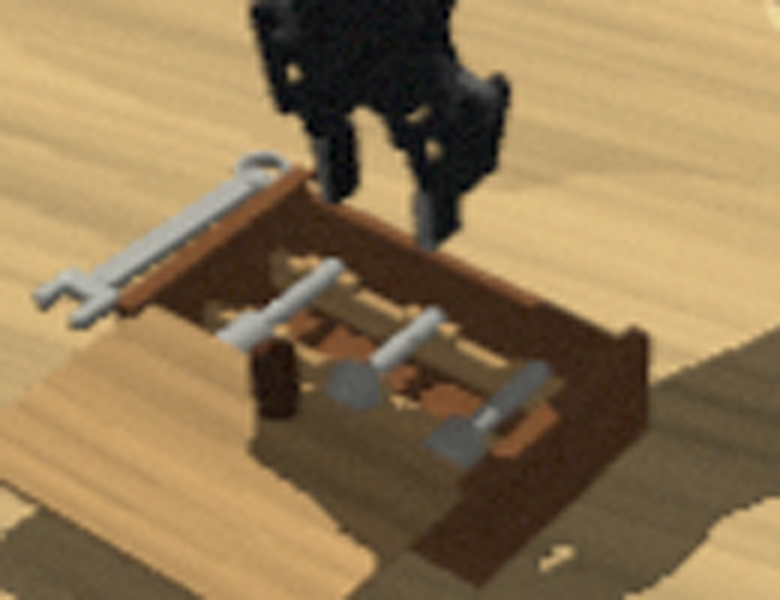

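The jaws (midpoint about 385,215) hang above the middle cutter's shank (about 405,340). Descend.

```bash
python3 -m inch '[0,0,0.01,0,0,0,0.025,0,0,0,0.04,0,0,0,0.055,0,0,0,0.07,0,0,0,0.08,0,0,0,0.09,0,0,0,0.095,0,0,0,0.095,0]' && python3 -m inch '[0,0,0,0,0,0,0,0,0,0,0,0,0,0,0,0,0,0,0,0,0,0,0,0,0,0,0,0,0,0,0,0,0,0,0,0]' 255 60
```

```text
clock: 11.17
tcp_pos: [0.4711, -0.1256, 0.0239]
ee_rot: [0.098, 0.995, 0.0, -0.001]
wrist_force: [0.3, -0.0, -0.1]
finger_gap: 0.0519
finger_force: 0.0
clock: 11.92
tcp_pos: [0.4726, -0.1257, 0.026]
ee_rot: [0.099, 0.995, 0.001, 0.001]
wrist_force: [0.8, 5.1, 3.8]
finger_gap: 0.0098
finger_force: 58.5
```

```bash
python3 -m inch '[0,0,0,0,0,0,-0.005,0,0,0,-0.015,0,0,0,-0.03,0,0,0,-0.05,0,0,0,-0.07,0,0,0,-0.09,0,0,0,-0.11,0,0,0,-0.13,0,0,0,-0.145,0,0,0,-0.15,0,0,0,-0.15,0]' 255 100
python3 go.py 0.476 0.15 0.19 88
python3 - <<'E'
from h import *
np.set_printoptions(precision=4,suppress=True)
s=snapshot("scene");t=snapshot("top")
for k,q in enumerate((t,s)):
  for n in("vcutter_shank","vcutter_tip"):
    print(k,n,[(round(x["conf"],2),np.round(x["centre"],1)) for x in pinpoint(q,n)[:2]])
p=[.49,-.126,.17]
u,v=proj(s,p);B=s["color"][int(v)-50:int(v)+50,int(u)-65:int(u)+65]
cv2.imwrite("pics/g.png",cv2.resize(B,None,fx=6,fy=6,interpolation=cv2.INTER_CUBIC)[...,::-1])
E
```

```text
clock: 12.92
tcp_pos: [0.4724, -0.127, 0.1772]
ee_rot: [0.099, 0.995, -0.001, 0.002]
wrist_force: [-0.5, 0.3, -1.4]
finger_gap: 0.0086
finger_force: 98.1
tcp [ 0.4724 -0.127   0.1772] yhead 78.65 shift [ 0.051   0.2722 -0.0134] yaw -0.163
0 vcutter_shank []
0 vcutter_tip []
1 vcutter_shank [(0.53, array([227.8, 155.9])), (0.44, array([391.8, 312.3]))]
1 vcutter_tip [(0.5, array([214.9, 165.4]))]
```

View pics/g.png

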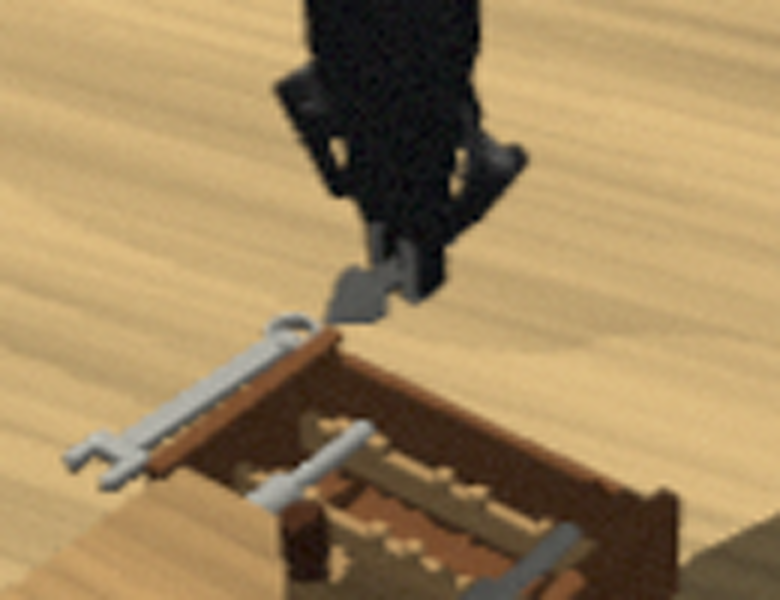

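The V cutter is held level-looking in the closed pads (cone tip at about 328,320); the other two lie undisturbed. Now to the focus.

```bash
python3 go.py 0.477 0.274 0.161 88.1
```

```text
tcp [ 0.4709 -0.1259  0.1735] yhead 78.66 shift [0.0726 0.3933 0.0128] yaw -0.165
```

```bash
python3 -m inch '[0.001,0.006,0,0,0.003,0.018,0,-0.005,0.007,0.037,0,-0.015,0.011,0.06,0,-0.025,0.016,0.085,0,-0.035,0.02,0.11,0,-0.045,0.025,0.135,0,-0.055,0.03,0.16,0,-0.065,0.034,0.185,0,-0.075,0.039,0.21,0,-0.085,0.043,0.235,0,-0.095,0.048,0.26,0.002,-0.105,0.053,0.285,0.004,-0.115,0.057,0.31,0.006,-0.125,0.062,0.335,0.008,-0.14,0.066,0.357,0.01,-0.15,0.069,0.375,0.011,-0.157,0.071,0.386,0.012,-0.162,0.073,0.392,0.013,-0.165,0.073,0.393,0.013,-0.165]' && python3 -m inch '[0,0,0,0,0,0,0,0,0,0,0,0]'
python3 - <<'E'
from h import *
np.set_printoptions(precision=4,suppress=True)
s=snapshot("scene");t=snapshot("top")
def z(i,f): return cv2.resize(i,None,fx=f,fy=f,interpolation=cv2.INTER_CUBIC)
W=np.zeros((600,800,3),np.uint8)
p=[.58,.272,.15]
for k,q in enumerate((t,s)):
  u,v=map(int,proj(q,p));A=q["color"][v-50:v+50,u-33:u+33];W[:600,400*k:400*k+396]=z(A,6);print(k,"origin",u-33,v-50)
  X=proj(q,[.535,.272,.169]);print("tip expected crop",(X-[u-33,v-50])*6+[400*k,0])
  for n in("vcutter_shank","vcutter_tip","vcutter"): print(n,[(round(x["conf"],2),np.round((np.array(x["centre"])-[u-33,v-50])*6+[400*k,0])) for x in pinpoint(q,n)[:2]])
cv2.imwrite("pics/h.png",W[...,::-1])
E
python3 go.py 0.477 0.274 0.161 88.1
```

```text
clock: 14.88
tcp_pos: [0.4766, 0.2744, 0.1615]
ee_rot: [0.016, 1.0, -0.0, -0.0]
wrist_force: [0.5, 0.3, -0.9]
finger_gap: 0.0084
finger_force: 98.1
clock: 15.13
tcp_pos: [0.4775, 0.2727, 0.162]
ee_rot: [0.017, 1.0, -0.0, 0.0]
wrist_force: [0.2, -0.4, -1.0]
finger_gap: 0.0088
finger_force: 98.1
0 origin 125 112
tip expected crop [190.4904 388.9077]
vcutter_shank []
vcutter_tip []
vcutter []
1 origin 323 183
tip expected crop [642.6156 195.5709]
vcutter_shank [(0.69, array([680., 112.]))]
vcutter_tip [(0.59, array([638., 196.])), (0.49, array([-280.,  104.]))]
vcutter [(0.6, array([673.,  96.]))]
tcp [0.4774 0.2733 0.162 ] yhead 88.1 shift [0.0004 0.0007 0.001 ] yaw 0.0
```

View pics/h.png

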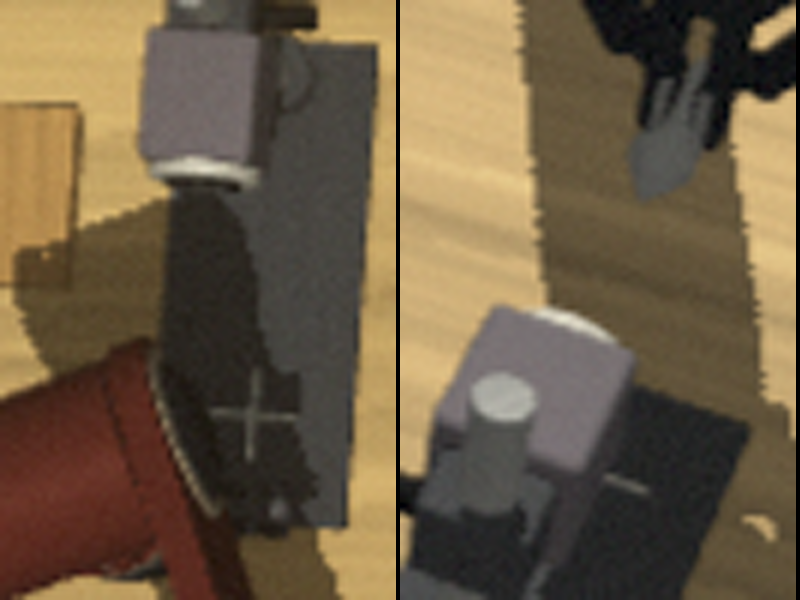

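Scene view: the tip at (638,200) lies within a pixel of the expected (643,196). I'll tighten the lens height with a joint fit to box, post, cross and plate corners.

Run:
```python
from h import *
from scipy.optimize import least_squares
np.set_printoptions(precision=4,suppress=True)
s=snapshot("scene");t=snapshot("top")
T=lambda x,y:(125+x/6-.4,112+y/6-.4); S=lambda x,y:(323+(x-400)/6-.4,183+y/6-.4)
Tc=lambda x,y:(130+(x-400)/5-.4,95+y/5-.4)
def pts(P):
  x,y,w,h,b=P
  c,n=np.cos(w),np.sin(w);G=lambda a,d,z:[x+c*a-n*d,y+n*a+c*d,z]
  f=.028
  return [(0,G(b,f,h+f),T(141,157)),(0,G(b,-f,h+f),T(254,163)),(0,G(b+.065,-f,h+f),T(262,28)),(0,G(b+.065,f,h+f),T(149,28)),
   (1,G(b,-f,h+f),S(492,306)),(1,G(b,f,h+f),S(636,354)),(1,G(b+.065,f,h+f),S(576,472)),(1,G(b+.065,-f,h+f),S(438,412)),
   (0,G(0,0,.008),T(253,413)),(1,G(0,.025,.008),S(650,493)),(0,G(.188,0,.243),Tc(534,72)),(1,G(.188,0,.243),S(503,397)),
   (0,G(-.06,-.055,.008),Tc(663,523)),(0,G(-.06,.055,.008),Tc(498,515)),(0,G(.21,-.055,.008),Tc(690,122)),(1,G(-.06,.055,.008),S(749,428))]
def res(P):
  r=[]
  for k,X,m in pts(P[:5]):
    r+=list(proj((t,s)[k],X)+P[5+2*k:7+2*k]-m)
  return np.r_[r,P[5:]/1.0]
o=least_squares(res,np.r_[.535,.272,-.033,.168,.11,0,0,0,0],loss="soft_l1")
print(o.x);print(res(o.x)[:-4].reshape(-1,2).round(1).tolist())
q=pinpoint(s,"vcutter_tip")[0]["centre"];print("tip seen",q,"exp",proj(s,[.5355,.2715,.17])+o.x[7:])
```

```text
[ 0.5372  0.2725 -0.0364  0.1745  0.1085  0.2624  0.2135  0.128   0.7843]
[[-0.5, -0.0], [-0.2, 0.2], [0.1, 0.7], [-0.1, -0.5], [-0.0, -1.1], [0.7, -0.4], [0.7, 0.7], [-1.9, 1.1], [0.2, 0.1], [-0.8, -0.1], [-0.1, -0.7], [-0.3, -0.1], [0.1, 0.5], [-0.2, -0.0], [0.4, -0.3], [0.6, -0.7]]
tip seen [365.7, 215.1] exp [363.3636 216.1459]
```

```bash
python3 -m inch '[0,0,-0.001,0,-0.001,0.001,-0.003,0,-0.001,0.001,-0.003,0,-0.001,0.001,-0.003,0,-0.001,0.001,-0.003,0,-0.001,0.001,-0.003,0]' && python3 -c "
from rig import *
print(read_state()['tcp_pos']);print(finish_job())"
```

```text
clock: 16.18
tcp_pos: [0.4783, 0.2744, 0.1649]
ee_rot: [0.016, 1.0, -0.0, -0.0]
wrist_force: [0.1, -0.3, -1.4]
finger_gap: 0.0083
finger_force: 98.1
[0.47830758 0.27444631 0.16491528]
the job is handed in; nothing more can be done
None
```

I handed the job in at about 16 s of the 51 s allowed: the cover is against its stop and the gripper holds the V cutter level, with its point an estimated 5 mm or less from the focus (fitted from the images), but no pass/fail verdict came back.

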